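# Raise the weighted hold-down and push the tube home against the stop

### The job

A length of alloy bicycle tube lies in a wooden cradle under a counterweighted hold-down arm. Push the arm's wide plate end up past the arm's balance point, so that it stays raised by itself; after that, push the tube lengthwise along the cradle until its end is fully home against the end stop. Only push: do not grip anything or lift the tube out of its notches, and leave the other things on the bench alone.

Things in the scene. Friction and masses are not known exactly. Their poses are not given: they have to be found in the camera images.
- cradle: Fixed tube cradle: plank 20 mm thick (x -80 to 140, y -180 to 220 mm), two notched wooden posts (y = -70 and 70 mm; 30 mm along y, 76 along x, 100 high), upright end stop at the +y end, hinge bracket at x = 100 mm. Origin on the bench top under the notches, midway between posts; z up, y along the notches to the stop, x away from the robot towards the hinge. Place and yaw (within 0.25) vary.
- stop_face (a point): Point on the end stop's inner face where the tube's +y end must touch: cradle (0, 160, 95) mm, on the tube's axis line. The stop is a wooden upright 20 mm thick, 76 mm wide, top 130 mm above the bench.
- hinge (a point): Hinge axis of the hold-down arm, at cradle (100, 0, 130) mm; the axis runs along cradle y. On the arm, above and just behind the hinge when it is down, sits a steel counterweight drum 48 mm in diameter.
- hold_arm (a joint): Angle of the hold-down arm, rad: 0 = horizontal, its rubber pad on the tube's middle; grows as the plate end swings up; stop at 1.6, just past vertical. Balance point at about 0.95 (54 degrees): below it the arm falls shut again, beyond it the arm swings on to the stop by itself and stays. Slightly damped. About 0.9 kg; some 2 N upward at the plate's lip starts it.
- lip (a point): Middle of the rounded lip under the free edge of the arm's end plate: a bar 16 mm in diameter, 100 mm long along cradle y, 197 mm from the hinge. The point is on the bar's axis and moves with the arm. Arm down: cradle (-97, 0, 122) mm, with free space under it, beyond the plank's edge.
- plate_top (a point): Black rubber sheet covering the upper face of the arm's end plate, 88 x 98 x 4 mm, not to be gripped or pressed. The point is the centre of its upper side, 160 mm from the hinge along the arm and 18 mm above the hinge line when down. The aluminium end plate below it is 90 mm along the arm and 100 mm wide.
- tube: Alloy tube, 30 mm diameter, 260 mm long with its black end plugs, about 0.25 kg, loose, lying in the notches along cradle y. Origin at its centre, 95 mm above the bench; its own y axis is the tube's axis. At the start it is 30 to 65 mm short of the stop; home, its centre is at cradle y = 30 mm.
- tube_push_end (a point): Centre of the tube's flat end face away from the stop (its -y end), 95 mm above the bench. It stands 45 to 80 mm out beyond the near post at the start and 15 mm when home. A push of a few newtons slides the tube.
- spray_can: Bystander: spray can, 54 mm diameter, 170 mm high, origin at the centre of its base.
- grease_jar: Bystander: white jar, 68 mm diameter, 70 mm high, origin at the centre of its base.
- wrench: Bystander: steel spanner 180 mm long lying on the bench, long axis along its x.

How it is judged:
By the outcome, as a careful person would: the job done as asked, in the order asked, and still so for the second after the job is handed in, with the robot touching nothing.
It also fails if it takes over 48 s, if anything falls off the work surface, if the arm or the gripper's body presses on something with over 40 N, if the wrist force passes 120 N, or if a joint passes its speed limit or range.

### The arm

A 6-joint arm with a two-finger parallel gripper is mounted at the origin on the work surface. World frame = base frame: x ahead of the robot, y to its left, z up, the work surface at z = 0. Lengths are in m, angles in rad, forces in N, time in s.
With the tool pointing down it reaches from about 0.3 to 0.775 m from the base axis. Payload 14.6 kg.
Tool frame: the origin (TCP) lies at the very end of the fingers, on their centre line; the grasp point (between the pads) lies 19 mm behind it; z points along the fingers, x is the direction in which the jaws open and shut, and the axes are right-handed (so a half turn about z gives the same grasp; the last joint's range is limited). The gripper opens to 85 mm and grips with 20 to 120 N. Pads are 22 mm wide; open, the fingers measure 114 mm over their backs; the gripper's body (76 mm by 85 mm) begins 54 mm behind the grasp point. The pads swing forward as they close: fully open they stand 13 mm farther back than shut.
Start: joints at [1.259, 0.3, 1.521, -0, 1.321, -0.067], TCP at [0.133, 0.534, 0.231] pointing down, gripper open.
Joint ranges: [-3.03, 3.03], [-0.79, 2.21], [0.23, 2.52], [-1.04, 4.18], [0, 3.07], [-2.55, 2.55]. Speed limits (rad/s): [2.22, 2.22, 2.57, 3.14, 3.14, 3.14].

### API

Orientations are given as a rotation vector (axis times angle).
In Python, from cell import r gives the robot as it stands.
- The arm moves only by the tool play_rows, never from a script. Its argument "commands" is a list that holds one entry, the list of rows, each a list of 7 numbers: the opening in per cent of the stroke, from 0 (shut) to 100 (fully open), then the shift along the tool's x, y, z in m, then the turn, a rotation vector about the tool's x, y, z in rad. In form: [[[claw, dx, dy, dz, rx, ry, rz], ...]]. A call has 1 to 8 rows; each row shifts and turns the commanded pose from where the row before left it, along the tool's axes as they then stand; what a row does not reach is not made up. A row lasts 1/12 s, in which the tool goes at most 41.7 mm and 7.16 degrees, less where a joint would pass 70% of its speed; a pose out of reach is approached as far as the arm can. A call with a gripper value outside its range is refused whole. The fingers move at their own pace and stop on an object; "force" is the grip in N (left out, the last holds). Time passes only in rows, so rows that do not move let the fingers close. It gives the time, the measured TCP pose, the force and the opening at its end, in the units of the state.
- r.sense(): the state, without advancing time (a new reading comes with each control period).
- r.camera(name): name is "scene" or "top" or "wrist"; returns a dict with "img" (400x640x3 uint8, blue, green, red), "fx", "fy", "cx", "cy" (pixels), "world_from_camera" (4x4, takes a point from camera to world coordinates). Camera axes: x right, y down, z forward; pixel columns grow to the right and rows downward; lengths in m; the calibration is good to about 2 mm. A picture is of the moment at which its call begins. There is no depth.
- r.close_job(): hands the job in, once; it reports no verdict.
Trained networks look in a picture, given as the dict that the camera call returned (one of the last four; its "shot" number tells which), for a name from the list of things; names that differ only in an ending like _2 or _b are one class to them, and where a whole thing is asked for, a point or a joint stands for the part that bears it (a point fixed in the world has none). Each returns a list of dicts, best first, with "conf" (0 to 1); they miss things now and then, are a little off and sometimes report something else, mostly with a low value. They report only what shows in the picture. A call takes as long as a camera call.
- r.find_in(target, picture): "xyz" ([x, y, z] in m, in world coordinates, good to about 4 mm: the middle of the surface that is visible of it).
- r.outline_of(target, picture): "region" (400x640 bool, what is visible of it).
- r.mark_of(target, picture): "xyz" ([x, y, z] in m, in world coordinates, good to about 4 mm: a listed point, or the origin of a listed thing).
The state is a dict: "time": time; "joint_positions": joint angles; "dq": joint speeds; "tau": joint torques, N m; "position": TCP position; "eef_rot": TCP orientation; "wrist_force": force on the tool from outside, world axes, zero at the start; "torque": the same for the moment, N m; "finger_gap": opening from 0.0 (shut) to 1.0 (fully open).
Only numpy, scipy, OpenCV 4.12 (cv2) and the standard library are available. Lean on these libraries where they do the work, as an engineer would, in place of code of your own. Each camera call takes 0.05 s, during which the arm holds its last target. There are 200 camera calls.

## Working session

There is one attempt and no reset: what is moved stays moved. The work goes in short steps, Python scripts to look and compute and a tool call to move; the robot and the scene stay as the last step left them, time stands still between calls to the robot, and variables do not carry over. Pictures are saved under pics/ and viewed, about 8 in all and at most 12, crops included, and the job is handed in when it is done.

Besides the shell and the picture viewer there is one more tool, called after ">>>" as a command line: name --argument value ..., lists and objects as JSON in quotes. play_rows: Moves the arm, as the interface text tells. Its arguments: {"type":"object","properties":{"commands":{"type":"array","items":{"type":"array","items":{"type":"array","items":{"type":"number"}}}},"force":{"type":"number"}},"required":["commands"]}

```bash
mkdir -p pics; ls; python3 - <<'E'
from cell import r
import cv2,numpy as np
s=r.sense();print(s['time'],s['position'],s['eef_rot'],s['wrist_force'])
ims=[]
for c in ["scene","top"]:
    p=r.camera(c);cv2.imwrite(f'pics/{c}0.png',p['img'])
    for t in ["stop_face","hinge","lip","plate_top","tube","tube_push_end","cradle","spray_can","grease_jar","wrench"]:
        m=r.mark_of(t,p);print(c,t,[(np.round(k['xyz'],3).tolist(),round(k['conf'],2)) for k in m[:2]])
E
```

```text
pics
0.0 [0.13325064 0.53337214 0.23072156] [ 2.47555716e+00  1.93314502e+00 -1.47065500e-03] [ 0.04167404 -0.25347155 -0.02658453]
scene stop_face [([0.614, 0.143, 0.096], 0.67)]
scene hinge [([0.714, -0.019, 0.13], 0.9)]
scene lip [([0.517, -0.017, 0.124], 0.59)]
scene plate_top [([0.554, -0.019, 0.15], 0.69)]
scene tube [([0.609, -0.054, 0.094], 0.66)]
scene tube_push_end [([0.61, -0.182, 0.094], 0.58)]
scene cradle [([0.616, -0.017, 0.004], 0.92)]
scene spray_can [([0.548, 0.387, 0.0], 0.71)]
scene grease_jar [([0.689, 0.404, 0.0], 0.59)]
scene wrench []
top stop_face [([0.613, 0.141, 0.098], 0.68)]
top hinge [([0.711, -0.02, 0.132], 0.73), ([0.52, -0.019, 0.124], 0.22)]
top lip [([0.517, -0.021, 0.125], 0.82)]
top plate_top [([0.551, -0.021, 0.148], 0.96), ([0.612, 0.142, 0.097], 0.46)]
top tube [([0.608, -0.051, 0.096], 0.78)]
top tube_push_end [([0.615, -0.18, 0.095], 0.69)]
top cradle [([0.613, -0.019, -0.001], 0.55)]
top spray_can [([0.55, 0.382, 0.0], 0.97)]
top grease_jar [([0.687, 0.404, -0.001], 0.61)]
top wrench [([0.597, -0.489, 0.003], 0.64)]
```

View pics/scene0.png

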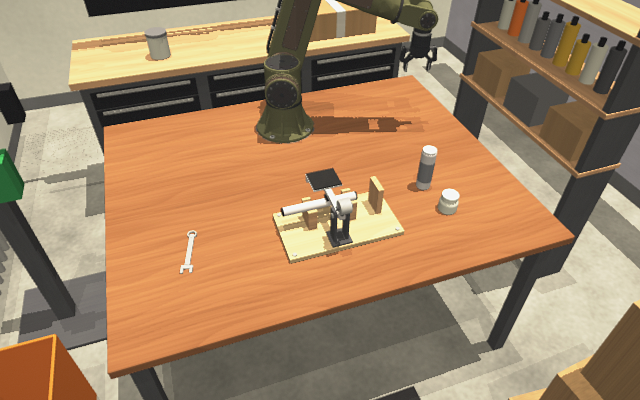

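View pics/top0.png

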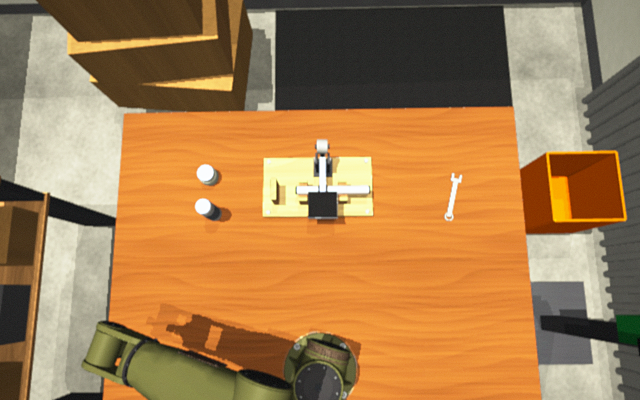

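The scene picture shows the cradle almost unyawed at about (0.614, -0.019), with the tube's push end at y≈-0.182. The bystanders are well clear: can and jar on the left, spanner on the right. I'll write a move helper and set out.

```bash
cat > h.py <<'E'
from cell import r
import numpy as np
from scipy.spatial.transform import Rotation as Ro, Slerp
np.set_printoptions(precision=3,suppress=True)
def Rz_x(z,x):
    z=np.array(z,float);z/=np.linalg.norm(z);x=np.array(x,float);x-=z*(x@z);x/=np.linalg.norm(x)
    return Ro.from_matrix(np.c_[x,np.cross(z,x),z])
def fwd(phi,x): return Rz_x([np.cos(phi),0,-np.sin(phi)],x)
def plan(pts,p=None,R=None):
    """pts: list of (pos,Rot or None,nrows); prints rows in tool axes from the sensed pose"""
    s=r.sense();p=s['position'] if p is None else np.array(p);R=Ro.from_rotvec(s['eef_rot']) if R is None else R
    print('t',s['time'],'p',s['position'],'q',np.array(s['joint_positions']),'F',np.array(s['wrist_force']));print(R.as_matrix())
    for q,Q,n in pts:
        Q=R if Q is None else Q; dv=(R.inv()*Q).as_rotvec()/n; d=(np.array(q)-p)/n
        for i in range(n):
            print([0]+np.round(R.inv().apply(d),4).tolist()+np.round(dv,4).tolist())
            R=R*Ro.from_rotvec(dv); p=p+d
        print('--')
E
python3 - <<'E'
from h import *
s=r.sense();R0=Ro.from_rotvec(s['eef_rot'])
# swing about base: keep x axis relative to arm
a=np.arctan2(s['position'][1],s['position'][0])
x=Ro.from_rotvec([0,0,-a]).apply(R0.as_matrix()[:,0]);print(x)
x=np.round(x)
plan([([0.40,-0.02,0.24],Rz_x([0,0,-1],x),16)])
E
```

```text
[ 1. -0.  0.]
t 1.1 p [0.133 0.534 0.231] q [ 1.259  0.3    1.521  0.     1.321 -0.067] F [ 0.163 -0.128  0.75 ]
[[ 0.242  0.97   0.   ]
 [ 0.97  -0.242  0.   ]
 [ 0.    -0.    -1.   ]]
[0, -0.0295, 0.0246, -0.0005, -0.0, -0.0, 0.0829]
[0, -0.0274, 0.0269, -0.0005, -0.0, -0.0, 0.0829]
[0, -0.0251, 0.0291, -0.0005, -0.0, -0.0, 0.0829]
[0, -0.0226, 0.0311, -0.0005, -0.0, -0.0, 0.0829]
[0, -0.0199, 0.0328, -0.0005, -0.0, -0.0, 0.0829]
[0, -0.0171, 0.0344, -0.0005, -0.0, -0.0, 0.0829]
[0, -0.0142, 0.0357, -0.0005, -0.0, -0.0, 0.0829]
[0, -0.0112, 0.0367, -0.0005, -0.0, -0.0, 0.0829]
[0, -0.0082, 0.0375, -0.0005, -0.0, -0.0, 0.0829]
[0, -0.005, 0.0381, -0.0005, -0.0, -0.0, 0.0829]
[0, -0.0019, 0.0384, -0.0005, -0.0, -0.0, 0.0829]
[0, 0.0013, 0.0384, -0.0005, -0.0, -0.0, 0.0829]
[0, 0.0045, 0.0381, -0.0005, -0.0, -0.0, 0.0829]
[0, 0.0076, 0.0376, -0.0005, -0.0, -0.0, 0.0829]
[0, 0.0107, 0.0369, -0.0005, -0.0, -0.0, 0.0829]
[0, 0.0137, 0.0359, -0.0005, -0.0, -0.0, 0.0829]
--
```

>>> play_rows --commands '[[[0,-0.0295,0.0246,0,0,0,0.0829],[0,-0.0274,0.0269,0,0,0,0.0829],[0,-0.0251,0.0291,0,0,0,0.0829],[0,-0.0226,0.0311,0,0,0,0.0829],[0,-0.0199,0.0328,0,0,0,0.0829],[0,-0.0171,0.0344,0,0,0,0.0829],[0,-0.0142,0.0357,0,0,0,0.0829],[0,-0.0112,0.0367,0,0,0,0.0829]]]' --force 60

```text
time: 1.77
position: [0.267, 0.2552, 0.2315]
eef_rot: [-2.972, -1.017, -0.001]
wrist_force: [0.4, 1.0, -0.1]
finger_gap: 0.001
```

>>> play_rows --commands '[[[0,-0.0082,0.0375,0,0,0,0.0829],[0,-0.005,0.0381,0,0,0,0.0829],[0,-0.0019,0.0384,0,0,0,0.0829],[0,0.0013,0.0384,0,0,0,0.0829],[0,0.0045,0.0381,0,0,0,0.0829],[0,0.0076,0.0376,0,0,0,0.0829],[0,0.0107,0.0369,0,0,0,0.0829],[0,0.0137,0.0359,0,0,0,0.0829]]]'

```text
time: 2.43
position: [0.4002, -0.0222, 0.2316]
eef_rot: [3.141, -0.008, 0.001]
wrist_force: [0.8, 1.9, 0.0]
finger_gap: -0.0
```

```bash
python3 - <<'E'
from h import *
plan([([0.43,-0.02,0.16],fwd(0.7,[1,0,1]),8)])
E
```

```text
t 2.4333 p [ 0.4   -0.022  0.232] q [-0.147 -0.041  1.906  0.     1.276 -0.142] F [0.841 1.942 0.006]
[[ 1.    -0.005  0.001]
 [-0.005 -1.    -0.   ]
 [ 0.001  0.    -1.   ]]
[0, 0.0037, -0.0003, 0.0089, 0.0003, 0.1087, -0.0006]
[0, 0.0027, -0.0003, 0.0093, 0.0003, 0.1087, -0.0006]
[0, 0.0017, -0.0003, 0.0095, 0.0003, 0.1087, -0.0006]
[0, 0.0006, -0.0003, 0.0097, 0.0003, 0.1087, -0.0006]
[0, -0.0004, -0.0003, 0.0097, 0.0003, 0.1087, -0.0006]
[0, -0.0015, -0.0003, 0.0096, 0.0003, 0.1087, -0.0006]
[0, -0.0025, -0.0003, 0.0094, 0.0003, 0.1087, -0.0006]
[0, -0.0035, -0.0003, 0.009, 0.0003, 0.1087, -0.0006]
--
```

>>> play_rows --commands '[[[0,0.0037,0,0.0089,0,0.1087,0],[0,0.0027,0,0.0093,0,0.1087,0],[0,0.0017,0,0.0095,0,0.1087,0],[0,0.0006,0,0.0097,0,0.1087,0],[0,0,0,0.0097,0,0.1087,0],[0,-0.0015,0,0.0096,0,0.1087,0],[0,-0.0025,0,0.0094,0,0.1087,0],[0,-0.0035,0,0.009,0,0.1087,0]]]'

```text
time: 3.1
position: [0.427, -0.0135, 0.1694]
eef_rot: [-2.896, -0.02, -1.155]
wrist_force: [0.3, 0.4, 0.9]
finger_gap: 0.002
```

```bash
python3 - <<'E'
from h import *
import cv2
p=r.camera("wrist");cv2.imwrite('pics/w1.png',p['img'])
for t in ["lip","plate_top"]: print(t,[(np.round(k['xyz'],3),round(k['conf'],2)) for k in r.mark_of(t,p)[:2]])
plan([([0.48,-0.02,0.075],None,4),([0.535,-0.02,0.075],None,3)])
E
```

```text
lip [(array([ 0.516, -0.012,  0.122]), 0.92)]
plate_top [(array([ 0.559, -0.017,  0.151]), 0.6)]
t 3.25 p [ 0.428 -0.013  0.17 ] q [-0.219 -0.206  2.381  0.672  0.288 -0.816] F [-0.457 -0.342  0.467]
[[ 0.728  0.022  0.685]
 [ 0.003 -1.     0.029]
 [ 0.686 -0.019 -0.728]]
[0, -0.0068, 0.0025, 0.0262, 0.0, 0.0, 0.0]
[0, -0.0068, 0.0025, 0.0262, 0.0, 0.0, 0.0]
[0, -0.0068, 0.0025, 0.0262, 0.0, 0.0, 0.0]
[0, -0.0068, 0.0025, 0.0262, 0.0, 0.0, 0.0]
--
[0, 0.0133, 0.0004, 0.0126, 0.0, 0.0, 0.0]
[0, 0.0133, 0.0004, 0.0126, 0.0, 0.0, 0.0]
[0, 0.0133, 0.0004, 0.0126, 0.0, 0.0, 0.0]
--
```

View pics/w1.png

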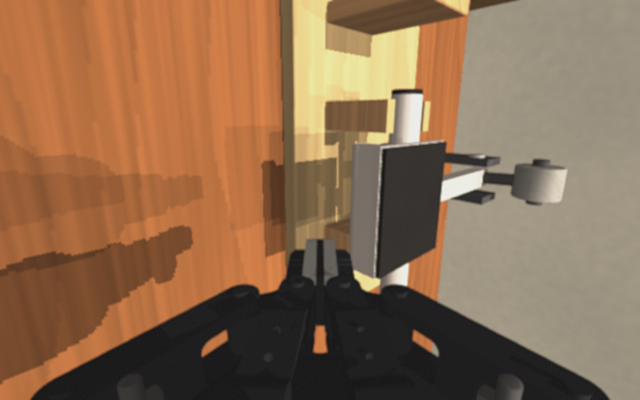

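The wrist picture shows the shut fingers at about (320, 260), with the plate at (400, 210) ahead and above and free bench below it. The wrist is near its fold limit, but there's room to work going outward.

```bash
python3 - <<'E'
from h import *
R=Ro.from_rotvec(r.sense()['eef_rot'])
plan([([0.485,-0.018,0.08],fwd(0.7,[1,0,1]),6),([0.512,-0.018,0.081],None,2)])
E
```

```text
t 3.25 p [ 0.428 -0.013  0.17 ] q [-0.219 -0.206  2.381  0.672  0.288 -0.816] F [-0.457 -0.342  0.467]
[[ 0.728  0.022  0.685]
 [ 0.003 -1.     0.029]
 [ 0.686 -0.019 -0.728]]
[0, -0.0034, 0.0013, 0.0175, -0.0049, 0.0193, 0.0002]
[0, -0.0037, 0.0012, 0.0174, -0.0049, 0.0193, 0.0002]
[0, -0.004, 0.0011, 0.0173, -0.0049, 0.0193, 0.0002]
[0, -0.0044, 0.0011, 0.0173, -0.0049, 0.0193, 0.0002]
[0, -0.0047, 0.001, 0.0172, -0.0049, 0.0193, 0.0002]
[0, -0.005, 0.0009, 0.0171, -0.0049, 0.0193, 0.0002]
--
[0, 0.0091, -0.0, 0.01, 0.0, 0.0, 0.0]
[0, 0.0091, -0.0, 0.01, 0.0, 0.0, 0.0]
--
```

>>> play_rows --commands '[[[0,-0.004,0.001,0.0175,0,0,0],[0,-0.004,0.001,0.0175,0,0,0],[0,-0.004,0.001,0.0175,0,0,0],[0,-0.004,0.001,0.0175,0,0,0],[0,-0.004,0.001,0.0175,0,0,0],[0,-0.004,0.001,0.0175,0,0,0]]]'

```text
time: 3.75
position: [0.4711, -0.0131, 0.1027]
eef_rot: [-2.885, -0.028, -1.155]
wrist_force: [-0.6, -0.8, 0.1]
finger_gap: 0.001
```

```bash
python3 - <<'E'
from h import *
plan([([0.512,-0.018,0.081],None,2)])
E
```

```text
t 3.75 p [ 0.471 -0.013  0.103] q [-0.195  0.088  2.335  1.733  0.175 -1.882] F [-0.639 -0.815  0.137]
[[ 0.724  0.03   0.69 ]
 [ 0.004 -0.999  0.039]
 [ 0.69  -0.025 -0.723]]
[0, 0.0073, 0.0033, 0.0218, 0.0, 0.0, 0.0]
[0, 0.0073, 0.0033, 0.0218, 0.0, 0.0, 0.0]
--
```

The roll singularity is close and j6 would run towards its limit. Turning the tool a quarter turn about its axis (+rz) frees j6 and also lays the knuckles flat beside the lip.

>>> play_rows --commands '[[[0,0,0,-0.002,0,0,0.12],[0,0,0,-0.002,0,0,0.12],[0,0,0,-0.002,0,0,0.12],[0,0,0,-0.002,0,0,0.12],[0,0,0,-0.002,0,0,0.12],[0,0,0,0,0,0,0.12],[0,0,0,0,0,0,0.12],[0,0,0,0,0,0,0.12]]]'

```text
time: 4.42
position: [0.4639, -0.0134, 0.1105]
eef_rot: [-2.325, 1.19, -0.903]
wrist_force: [-0.4, 0.4, 0.4]
finger_gap: -0.006
```

>>> play_rows --commands '[[[0,0,0,0,0,0,0.12],[0,0,0,0,0,0,0.12],[0,0,0,0,0,0,0.12],[0,0,0,0,0,0,0.12],[0,0,0,0,0,0,0.12],[0,0,0,0,0,0,0]]]'

```text
time: 4.92
position: [0.4639, -0.0135, 0.1104]
eef_rot: [-1.787, 1.743, -0.676]
wrist_force: [0.1, 1.2, -0.7]
finger_gap: 0.002
```

```bash
python3 - <<'E'
from h import *
R=Ro.from_rotvec(r.sense()['eef_rot']).as_matrix()
plan([([0.485,-0.018,0.085],fwd(0.6,[0,-1,0]),6)])
E
```

```text
t 4.9167 p [ 0.464 -0.013  0.11 ] q [-0.201  0.05   2.349  1.587  0.177 -0.174] F [ 0.15   1.175 -0.697]
[[ 0.033 -0.724  0.689]
 [-0.999 -0.009  0.039]
 [-0.022 -0.69  -0.723]]
[0, 0.001, 0.0004, 0.0055, 0.0349, 0.0066, 0.0008]
[0, 0.0009, 0.0006, 0.0055, 0.0349, 0.0066, 0.0008]
[0, 0.0009, 0.0008, 0.0054, 0.0349, 0.0066, 0.0008]
[0, 0.0009, 0.001, 0.0054, 0.0349, 0.0066, 0.0008]
[0, 0.0008, 0.0011, 0.0054, 0.0349, 0.0066, 0.0008]
[0, 0.0008, 0.0013, 0.0053, 0.0349, 0.0066, 0.0008]
--
```

>>> play_rows --commands '[[[0,0.001,0.0005,0.0055,0.035,0.006,0],[0,0.001,0.0005,0.0055,0.035,0.006,0],[0,0.001,0.001,0.0055,0.035,0.006,0],[0,0.001,0.001,0.0055,0.035,0.006,0],[0,0.001,0.001,0.0055,0.035,0.006,0],[0,0.001,0.001,0.0055,0.035,0.006,0]]]'

```text
time: 5.42
position: [0.4793, -0.0142, 0.0907]
eef_rot: [-1.689, 1.645, -0.808]
wrist_force: [0.0, 0.8, -0.1]
finger_gap: -0.001
```

```bash
python3 - <<'E'
from h import *
plan([([0.485,-0.018,0.08],fwd(0.6,[0,-1,0]),4),([0.515,-0.018,0.085],None,2)])
E
```

```text
t 5.4167 p [ 0.479 -0.014  0.091] q [-0.2    0.182  2.391  2.627  0.381 -1.224] F [ 0.017  0.793 -0.129]
[[ 0.028 -0.608  0.794]
 [-1.    -0.013  0.026]
 [-0.005 -0.794 -0.608]]
[0, 0.001, 0.0013, 0.0027, 0.0133, 0.0065, 0.0032]
[0, 0.001, 0.0013, 0.0027, 0.0133, 0.0065, 0.0032]
[0, 0.001, 0.0013, 0.0027, 0.0133, 0.0065, 0.0032]
[0, 0.001, 0.0014, 0.0027, 0.0133, 0.0065, 0.0032]
--
[0, -0.0, -0.0105, 0.011, 0.0, 0.0, 0.0]
[0, -0.0, -0.0105, 0.011, 0.0, 0.0, 0.0]
--
```

```bash
python3 - <<'E'
from h import *
s=r.sense();y=-0.017
L=lambda t:np.array([0.714-0.197*np.cos(t-.04),y,0.13+0.197*np.sin(t-.04)])
c0=np.array([0.521,y,0.094])
plan([([0.519,y,0.080],None,3)]+[(c0+L(t)-L(0),None,1) for t in np.linspace(0,1.2,20)])
E
```

```text
t 5.4167 p [ 0.479 -0.014  0.091] q [-0.2    0.182  2.391  2.627  0.381 -1.224] F [ 0.017  0.793 -0.129]
[[ 0.028 -0.608  0.794]
 [-1.    -0.013  0.026]
 [-0.005 -0.794 -0.608]]
[0, 0.0013, -0.0052, 0.0127, 0.0, 0.0, 0.0]
[0, 0.0013, -0.0052, 0.0127, 0.0, 0.0, 0.0]
[0, 0.0013, -0.0052, 0.0127, 0.0, 0.0, 0.0]
--
[0, -0.0, -0.0123, -0.0069, 0.0, 0.0, 0.0]
--
[0, -0.0001, -0.0098, -0.0076, 0.0, 0.0, 0.0]
--
[0, -0.0, -0.0103, -0.007, 0.0, 0.0, 0.0]
--
[0, -0.0, -0.0107, -0.0063, 0.0, 0.0, 0.0]
--
[0, 0.0, -0.0111, -0.0057, 0.0, 0.0, 0.0]
--
[0, 0.0, -0.0114, -0.0049, 0.0, 0.0, 0.0]
--
[0, 0.0, -0.0117, -0.0042, 0.0, 0.0, 0.0]
--
[0, 0.0001, -0.0119, -0.0035, 0.0, 0.0, 0.0]
--
[0, 0.0001, -0.0121, -0.0027, 0.0, 0.0, 0.0]
--
[0, 0.0001, -0.0123, -0.0019, 0.0, 0.0, 0.0]
--
[0, 0.0001, -0.0124, -0.0012, 0.0, 0.0, 0.0]
--
[0, 0.0002, -0.0124, -0.0004, 0.0, 0.0, 0.0]
--
[0, 0.0002, -0.0124, 0.0004, 0.0, 0.0, 0.0]
--
[0, 0.0002, -0.0124, 0.0012, 0.0, 0.0, 0.0]
--
[0, 0.0002, -0.0123, 0.002, 0.0, 0.0, 0.0]
--
[0, 0.0002, -0.0121, 0.0027, 0.0, 0.0, 0.0]
--
[0, 0.0002, -0.0119, 0.0035, 0.0, 0.0, 0.0]
--
[0, 0.0003, -0.0117, 0.0042, 0.0, 0.0, 0.0]
--
[0, 0.0003, -0.0114, 0.005, 0.0, 0.0, 0.0]
--
[0, 0.0003, -0.0111, 0.0057, 0.0, 0.0, 0.0]
--
```

>>> play_rows --commands '[[[0,0.001,-0.005,0.0127,0,0,0],[0,0.001,-0.005,0.0127,0,0,0],[0,0.001,-0.005,0.0127,0,0,0],[0,0,0,0,0,0,0]]]'

```text
time: 5.75
position: [0.5199, -0.0157, 0.0789]
eef_rot: [-1.689, 1.646, -0.804]
wrist_force: [0.2, 0.3, 0.4]
finger_gap: -0.002
```

>>> play_rows --commands '[[[0,0,-0.0123,-0.0069,0,0,0],[0,0,-0.0098,-0.0076,0,0,0],[0,0,-0.0103,-0.007,0,0,0],[0,0,-0.0107,-0.0063,0,0,0],[0,0,-0.0111,-0.0057,0,0,0]]]'

```text
time: 6.17
position: [0.5232, -0.0163, 0.1419]
eef_rot: [-1.691, 1.65, -0.803]
wrist_force: [-3.8, 1.1, -2.1]
finger_gap: 0.004
```

```bash
python3 - <<'E'
from h import *
import cv2
p=r.camera("wrist");q=r.camera("scene")
for n,c in (("w",p),("s",q)):
  for t in ["lip","plate_top"]: print(n,t,[(np.round(k['xyz'],3),round(k['conf'],2)) for k in r.mark_of(t,c)[:1]])
cv2.imwrite('pics/lift.png',np.hstack([cv2.resize(p['img'],(400,250)),cv2.resize(q['img'][100:300,200:520],(400,250))]))
plan([])
E
```

```text
w lip [(array([ 0.713, -0.02 ,  0.131]), 0.64)]
w plate_top [(array([ 0.562, -0.016,  0.188]), 0.85)]
s lip [(array([ 0.52 , -0.017,  0.172]), 0.94)]
s plate_top [(array([ 0.566, -0.018,  0.19 ]), 0.58)]
t 6.4667 p [ 0.524 -0.016  0.141] q [-0.179  0.117  2.262  2.257  0.217 -0.818] F [-0.498  0.527 -1.889]
[[ 0.026 -0.612  0.791]
 [-1.    -0.009  0.026]
 [-0.008 -0.791 -0.612]]
```

View pics/lift.png

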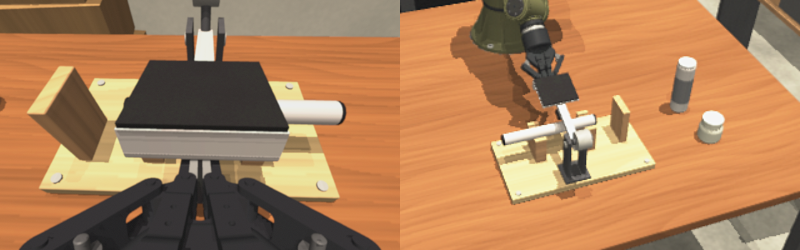

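The left (wrist) half of the picture shows the plate on the shut fingers at about (200, 160). The right half shows the arm tilted up, so the push holds. Continuing along the arc.

>>> play_rows --commands '[[[0,0,-0.0114,-0.0049,0,0,0],[0,0,-0.0117,-0.0042,0,0,0],[0,0,-0.0119,-0.0035,0,0,0],[0,0,-0.0121,-0.0027,0,0,0],[0,0,-0.0123,-0.0019,0,0,0]]]'

```text
time: 6.88
position: [0.5449, -0.0161, 0.1951]
eef_rot: [-1.689, 1.652, -0.8]
wrist_force: [-1.6, 1.0, -0.2]
finger_gap: 0.001
```

```bash
python3 - <<'E'
from h import *
p=r.camera("scene")
for t in ["lip","plate_top"]: print(t,[(np.round(k['xyz'],3),round(k['conf'],2)) for k in r.mark_of(t,p)[:1]])
y=-0.017
L=lambda t:np.array([0.714-0.197*np.cos(t-.04),y,0.13+0.197*np.sin(t-.04)])
c0=np.array([0.521,y,0.094])
plan([(c0+L(t)-L(0),None,1) for t in np.linspace(0.65,1.2,9)])
E
```

```text
lip [(array([ 0.543, -0.014,  0.227]), 0.82)]
plate_top [(array([ 0.589, -0.017,  0.228]), 0.8)]
t 7.0333 p [ 0.545 -0.016  0.195] q [-0.168  0.038  2.173  1.402  0.162  0.058] F [-0.227 -1.199 -0.165]
[[ 0.027 -0.611  0.791]
 [-1.    -0.009  0.027]
 [-0.009 -0.791 -0.611]]
[0, 0.0011, -0.0221, -0.003, 0.0, 0.0, 0.0]
--
[0, 0.0001, -0.0135, -0.0002, 0.0, 0.0, 0.0]
--
[0, 0.0001, -0.0135, 0.0007, 0.0, 0.0, 0.0]
--
[0, 0.0002, -0.0134, 0.0017, 0.0, 0.0, 0.0]
--
[0, 0.0002, -0.0133, 0.0026, 0.0, 0.0, 0.0]
--
[0, 0.0002, -0.0131, 0.0035, 0.0, 0.0, 0.0]
--
[0, 0.0002, -0.0128, 0.0044, 0.0, 0.0, 0.0]
--
[0, 0.0003, -0.0125, 0.0053, 0.0, 0.0, 0.0]
--
[0, 0.0003, -0.0121, 0.0061, 0.0, 0.0, 0.0]
--
```

>>> play_rows --commands '[[[0,0,-0.0125,-0.002,0,0,0],[0,0,-0.0125,-0.001,0,0,0],[0,0,-0.0135,0,0,0,0],[0,0,-0.0135,0.001,0,0,0],[0,0,-0.0135,0.0015,0,0,0],[0,0,-0.0135,0.0025,0,0,0],[0,0,-0.013,0.0035,0,0,0],[0,0,-0.013,0.0045,0,0,0]]]'

```text
time: 7.7
position: [0.617, -0.0145, 0.271]
eef_rot: [-1.689, 1.65, -0.798]
wrist_force: [0.0, -0.4, -0.4]
finger_gap: -0.002
```

```bash
python3 - <<'E'
from h import *
import cv2
p=r.camera("scene")
for t in ["lip","plate_top"]: print(t,[(np.round(k['xyz'],3),round(k['conf'],2)) for k in r.mark_of(t,p)[:1]])
plan([])
p=r.camera("wrist");cv2.imwrite('pics/lift2.png',cv2.resize(p['img'],(400,250)))
E
```

```text
lip [(array([ 0.612, -0.016,  0.302]), 0.59)]
plate_top [(array([ 0.654, -0.022,  0.281]), 0.68)]
t 7.85 p [ 0.617 -0.015  0.271] q [-0.137  0.077  1.924  0.53   0.273  0.963] F [-0.371  0.539 -0.815]
[[ 0.028 -0.612  0.79 ]
 [-1.    -0.009  0.028]
 [-0.01  -0.791 -0.612]]
```

>>> play_rows --commands '[[[0,0,-0.012,0.006,0,0,0],[0,0,-0.012,0.006,0,0,0],[0,0,0,0,0,0,0],[0,0,0,0,0,0,0],[0,0,0,0,0,0,0],[0,0,0,0,0,0,0],[0,0,0,0,0,0,0],[0,0,0,0,0,0,0]]]'

```text
time: 8.57
position: [0.6408, -0.0145, 0.2834]
eef_rot: [-1.687, 1.651, -0.801]
wrist_force: [0.6, -0.1, -0.3]
finger_gap: 0.004
```

```bash
python3 - <<'E'
from h import *
p=r.camera("scene")
for t in ["lip","plate_top","tube_push_end","tube"]: print(t,[(np.round(k['xyz'],3),round(k['conf'],2)) for k in r.mark_of(t,p)[:1]])
plan([([0.56,-0.06,0.32],Rz_x([1,0,-1.6],[0,-1,0]),4),([0.52,-0.25,0.30],Rz_x([0.,0,-1],[0.,-1,0]),8),([0.614,-0.25,0.20],None,4)])
E
```

```text
lip [(array([ 0.715, -0.016,  0.329]), 0.97)]
plate_top [(array([ 0.737, -0.021,  0.293]), 0.95)]
tube_push_end [(array([ 0.611, -0.182,  0.097]), 0.97)]
tube [(array([ 0.61 , -0.053,  0.093]), 0.66)]
t 8.8167 p [ 0.641 -0.015  0.284] q [-0.129  0.115  1.849  0.449  0.299  1.052] F [ 0.003  0.188 -0.695]
[[ 0.026 -0.611  0.791]
 [-1.    -0.008  0.026]
 [-0.01  -0.791 -0.611]]
[0, 0.0107, 0.0053, -0.0219, -0.0886, 0.0062, 0.0032]
[0, 0.0109, 0.0072, -0.0213, -0.0886, 0.0062, 0.0032]
[0, 0.0111, 0.009, -0.0205, -0.0886, 0.0062, 0.0032]
[0, 0.0112, 0.0107, -0.0195, -0.0886, 0.0062, 0.0032]
--
[0, 0.0238, 0.0056, -0.0005, -0.0698, -0.0, 0.0]
[0, 0.0238, 0.0056, -0.0001, -0.0698, -0.0, 0.0]
[0, 0.0238, 0.0056, 0.0002, -0.0698, -0.0, 0.0]
[0, 0.0238, 0.0056, 0.0006, -0.0698, -0.0, 0.0]
[0, 0.0238, 0.0055, 0.001, -0.0698, -0.0, 0.0]
[0, 0.0238, 0.0054, 0.0014, -0.0698, -0.0, 0.0]
[0, 0.0238, 0.0053, 0.0018, -0.0698, -0.0, 0.0]
[0, 0.0238, 0.0052, 0.0021, -0.0698, -0.0, 0.0]
--
[0, 0.0, -0.0235, 0.025, 0.0, 0.0, 0.0]
[0, 0.0, -0.0235, 0.025, 0.0, 0.0, 0.0]
[0, 0.0, -0.0235, 0.025, 0.0, 0.0, 0.0]
[0, 0.0, -0.0235, 0.025, 0.0, 0.0, 0.0]
--
```

The arm rests at its stop: the lip is at (0.715, 0.329), i.e. vertical. Retreating, then going to the tube's push end.

>>> play_rows --commands '[[[0,0.0107,0.0053,-0.0219,-0.0886,0,0],[0,0.0109,0.0072,-0.0213,-0.0886,0,0],[0,0.0111,0.009,-0.0205,-0.0886,0,0],[0,0.0112,0.0107,-0.0195,-0.0886,0,0]]]'

```text
time: 9.15
position: [0.5592, -0.0614, 0.3208]
eef_rot: [-1.924, 1.88, -0.526]
wrist_force: [-0.1, 0.0, 0.4]
finger_gap: -0.003
```

>>> play_rows --commands '[[[0,0.0238,0.0056,-0.0005,-0.07,0,0],[0,0.0238,0.0056,0,-0.07,0,0],[0,0.0238,0.0056,0,-0.07,0,0],[0,0.0238,0.0056,0.0006,-0.07,0,0],[0,0.0238,0.0055,0.001,-0.07,0,0],[0,0.0238,0.0054,0.0014,-0.07,0,0],[0,0.0238,0.0053,0.0018,-0.07,0,0],[0,0.0238,0.0052,0.0021,-0.07,0,0]]]'

```text
time: 9.82
position: [0.5249, -0.2533, 0.2982]
eef_rot: [-2.247, 2.19, 0.016]
wrist_force: [-0.7, 0.7, 0.4]
finger_gap: 0.001
```

```bash
python3 - <<'E'
from h import *
plan([([0.612,-0.25,0.20],Rz_x([0.,0,-1],[1,0.,0]),15)])
E
```

```text
t 9.8167 p [ 0.525 -0.253  0.298] q [-0.515  0.339  1.315  0.006  1.496  1.03 ] F [-0.719  0.723  0.357]
[[ 0.026 -1.    -0.005]
 [-1.    -0.026  0.01 ]
 [-0.01   0.004 -1.   ]]
[0, -0.0, -0.0058, 0.0065, -0.0003, 0.0007, -0.103]
[0, 0.0006, -0.0058, 0.0065, -0.0003, 0.0007, -0.103]
[0, 0.0012, -0.0057, 0.0065, -0.0003, 0.0007, -0.103]
[0, 0.0018, -0.0056, 0.0065, -0.0003, 0.0007, -0.103]
[0, 0.0023, -0.0054, 0.0065, -0.0003, 0.0007, -0.103]
[0, 0.0028, -0.0051, 0.0065, -0.0003, 0.0007, -0.103]
[0, 0.0034, -0.0048, 0.0065, -0.0003, 0.0007, -0.103]
[0, 0.0038, -0.0044, 0.0065, -0.0003, 0.0007, -0.103]
[0, 0.0042, -0.004, 0.0065, -0.0003, 0.0007, -0.103]
[0, 0.0046, -0.0035, 0.0065, -0.0003, 0.0007, -0.103]
[0, 0.005, -0.003, 0.0065, -0.0003, 0.0007, -0.103]
[0, 0.0053, -0.0025, 0.0065, -0.0003, 0.0007, -0.103]
[0, 0.0055, -0.002, 0.0065, -0.0003, 0.0007, -0.103]
[0, 0.0056, -0.0014, 0.0065, -0.0003, 0.0007, -0.103]
[0, 0.0058, -0.0008, 0.0065, -0.0003, 0.0007, -0.103]
--
```

>>> play_rows --commands '[[[0,0,-0.0058,0.0065,0,0,-0.103],[0,0.0006,-0.0058,0.0065,0,0,-0.103],[0,0.0012,-0.0057,0.0065,0,0,-0.103],[0,0.0018,-0.0056,0.0065,0,0,-0.103],[0,0.0023,-0.0054,0.0065,0,0,-0.103],[0,0.0028,-0.0051,0.0065,0,0,-0.103],[0,0.0034,-0.0048,0.0065,0,0,-0.103],[0,0.0038,-0.0044,0.0065,0,0,-0.103]]]'

```text
time: 10.48
position: [0.5722, -0.2502, 0.2456]
eef_rot: [-2.935, 1.097, 0.008]
wrist_force: [0.6, 0.0, 0.5]
finger_gap: -0.003
```

>>> play_rows --commands '[[[0,0.0042,-0.004,0.0065,0,0,-0.103],[0,0.0046,-0.0035,0.0065,0,0,-0.103],[0,0.005,-0.003,0.0065,0,0,-0.103],[0,0.0053,-0.0025,0.0065,0,0,-0.103],[0,0.0055,-0.002,0.0065,0,0,-0.103],[0,0.0056,-0.0014,0.0065,0,0,-0.103],[0,0.0058,-0.0008,0.0065,0,0,-0.103],[0,0,0,0,0,0,0]]]'

```text
time: 11.15
position: [0.6127, -0.248, 0.1988]
eef_rot: [-3.131, -0.009, 0.005]
wrist_force: [0.5, 0.3, -0.6]
finger_gap: -0.003
```

```bash
python3 - <<'E'
from h import *
import cv2
for n in ["wrist","top","scene"]:
  p=r.camera(n);cv2.imwrite(f'pics/{n}3.png',p['img'])
  for t in ["tube_push_end","stop_face","lip","tube"]: print(n,t,[(np.round(k['xyz'],3),round(k['conf'],2)) for k in r.mark_of(t,p)[:1]])
plan([([0.612,-0.25,0.085],Rz_x([0.,0,-1],[1,0.,0]),5),([0.612,-0.205,0.085],None,3)])
E
```

```text
wrist tube_push_end [(array([ 0.611, -0.185,  0.099]), 0.95)]
wrist stop_face []
wrist lip []
wrist tube []
top tube_push_end [(array([ 0.613, -0.179,  0.094]), 0.76)]
top stop_face [(array([0.616, 0.142, 0.093]), 0.75)]
top lip [(array([ 0.714, -0.019,  0.331]), 0.85)]
top tube [(array([ 0.61 , -0.052,  0.094]), 0.55)]
scene tube_push_end [(array([ 0.612, -0.181,  0.097]), 0.82)]
scene stop_face [(array([0.613, 0.143, 0.093]), 0.74)]
scene lip [(array([ 0.711, -0.018,  0.329]), 0.97)]
scene tube [(array([ 0.61 , -0.054,  0.094]), 0.8)]
t 11.9 p [ 0.613 -0.248  0.201] q [-0.444  0.577  1.199  0.008  1.371 -0.445] F [ 0.477 -0.254 -0.113]
[[ 1.     0.    -0.002]
 [ 0.    -1.     0.009]
 [-0.002 -0.009 -1.   ]]
[0, -0.0001, 0.0005, 0.0231, -0.0019, 0.0003, 0.0]
[0, -0.0001, 0.0005, 0.0231, -0.0019, 0.0003, 0.0]
[0, -0.0001, 0.0005, 0.0231, -0.0019, 0.0003, 0.0]
[0, -0.0001, 0.0004, 0.0231, -0.0019, 0.0003, 0.0]
[0, -0.0001, 0.0004, 0.0231, -0.0019, 0.0003, 0.0]
--
[0, -0.0, -0.015, 0.0, 0.0, 0.0, 0.0]
[0, -0.0, -0.015, 0.0, 0.0, 0.0, 0.0]
[0, -0.0, -0.015, 0.0, 0.0, 0.0, 0.0]
--
```

View pics/wrist3.png

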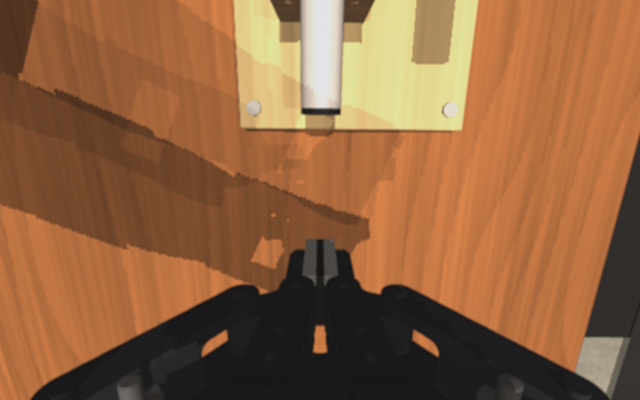

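The wrist picture shows the tube's end at (321, 110), straight ahead of the shut fingers at column 320. Going down, then approaching.

>>> play_rows --commands '[[[0,0,0,0.0235,0,0,0],[0,0,0,0.0235,0,0,0],[0,0,0,0.0235,0,0,0],[0,0,0,0.0235,0,0,0],[0,0,0,0.0235,0,0,0],[0,0,-0.015,0,0,0,0],[0,0,-0.015,0,0,0,0],[0,0,-0.012,0,0,0,0]]]'

```text
time: 12.57
position: [0.6129, -0.2036, 0.0847]
eef_rot: [-3.132, -0.001, 0.0]
wrist_force: [-0.3, 0.4, 0.4]
finger_gap: -0.003
```

>>> play_rows --commands '[[[0,0,-0.007,0,0,0,0],[0,0,-0.007,0,0,0,0],[0,0,-0.007,0,0,0,0],[0,0,-0.007,0,0,0,0],[0,0,-0.007,0,0,0,0],[0,0,0,0,0,0,0]]]'

```text
time: 13.07
position: [0.6125, -0.169, 0.0841]
eef_rot: [-3.132, -0.001, 0.002]
wrist_force: [1.2, 0.0, -0.1]
finger_gap: -0.003
```

```bash
python3 - <<'E'
from h import *
for n in ["top","scene"]:
  p=r.camera(n)
  for t in ["tube_push_end","stop_face","lip","tube"]: print(n,t,[(np.round(k['xyz'],3),round(k['conf'],2)) for k in r.mark_of(t,p)[:1]])
plan([])
E
```

```text
top tube_push_end [(array([ 0.598, -0.487,  0.001]), 0.23)]
top stop_face [(array([0.614, 0.14 , 0.096]), 0.73)]
top lip [(array([ 0.712, -0.019,  0.329]), 0.7)]
top tube [(array([ 0.611, -0.023,  0.094]), 0.59)]
scene tube_push_end [(array([ 0.609, -0.156,  0.097]), 0.72)]
scene stop_face [(array([0.617, 0.146, 0.095]), 0.56)]
scene lip [(array([ 0.712, -0.021,  0.328]), 0.86)]
scene tube [(array([ 0.608, -0.028,  0.095]), 0.89)]
t 13.5667 p [ 0.612 -0.17   0.084] q [-0.332  0.636  1.392  0.009  1.119 -0.336] F [-0.661 -0.345 -0.426]
[[ 1.     0.    -0.002]
 [ 0.    -1.     0.01 ]
 [-0.002 -0.01  -1.   ]]
```

>>> play_rows --commands '[[[0,0,-0.007,0,0,0,0],[0,0,-0.007,0,0,0,0],[0,0,-0.007,0,0,0,0],[0,0,-0.006,0,0,0,0],[0,0,-0.004,0,0,0,0]]]'

```text
time: 13.98
position: [0.6123, -0.1381, 0.0841]
eef_rot: [-3.132, -0.002, 0.003]
wrist_force: [0.4, -1.1, -1.1]
finger_gap: 0.001
```

>>> play_rows --commands '[[[0,0,-0.002,0,0,0,0],[0,0,-0.002,0,0,0,0]]]'

```text
time: 14.15
position: [0.6124, -0.1349, 0.0842]
eef_rot: [-3.132, -0.001, 0.002]
wrist_force: [-0.3, -2.1, -0.8]
finger_gap: -0.001
```

>>> play_rows --commands '[[[0,0,-0.0015,0,0,0,0],[0,0,-0.0015,0,0,0,0]]]'

```text
time: 14.32
position: [0.6124, -0.1323, 0.0842]
eef_rot: [-3.132, -0.0, 0.002]
wrist_force: [0.5, -1.7, -0.5]
finger_gap: -0.001
```

>>> play_rows --commands '[[[0,0,-0.001,0,0,0,0],[0,0,-0.001,0,0,0,0]]]'

```text
time: 14.48
position: [0.6123, -0.1303, 0.0842]
eef_rot: [-3.132, -0.0, 0.002]
wrist_force: [0.5, -1.7, -0.0]
finger_gap: -0.0
```

>>> play_rows --commands '[[[0,0,-0.001,0,0,0,0],[0,0,-0.001,0,0,0,0]]]'

```text
time: 14.65
position: [0.6123, -0.1286, 0.0842]
eef_rot: [-3.133, -0.0, 0.002]
wrist_force: [0.4, -10.5, -1.0]
finger_gap: 0.002
```

>>> play_rows --commands '[[[0,0,-0.0005,0,0,0,0],[0,0,0,0,0,0,0],[0,0,0,0,0,0,0]]]'

```text
time: 14.9
position: [0.6123, -0.1286, 0.0843]
eef_rot: [-3.133, 0.0, 0.002]
wrist_force: [0.2, -7.7, -1.7]
finger_gap: 0.001
```

```bash
python3 - <<'E'
from h import *
for n in ["top","scene"]:
  p=r.camera(n)
  for t in ["tube_push_end","stop_face","lip","tube"]: print(n,t,[(np.round(k['xyz'],3),round(k['conf'],2)) for k in r.mark_of(t,p)[:1]])
plan([])
E
```

```text
top tube_push_end [(array([ 0.613, -0.019, -0.001]), 0.58)]
top stop_face [(array([0.615, 0.143, 0.093]), 0.56)]
top lip [(array([ 0.711, -0.021,  0.329]), 0.91)]
top tube [(array([0.609, 0.012, 0.094]), 0.86)]
scene tube_push_end [(array([ 0.613, -0.114,  0.098]), 0.65)]
scene stop_face [(array([0.616, 0.142, 0.093]), 0.72)]
scene lip [(array([ 0.71 , -0.019,  0.328]), 0.93)]
scene tube [(array([0.609, 0.011, 0.094]), 0.85)]
t 15.4 p [ 0.612 -0.129  0.084] q [-0.269  0.615  1.425  0.009  1.105 -0.272] F [ 0.003 -6.37  -1.028]
[[ 1.    -0.    -0.001]
 [-0.    -1.     0.008]
 [-0.001 -0.008 -1.   ]]
```

The tube centre reads y=0.012, the home value, and the push stalls at a steady 7 N or so. Backing off and taking a last look.

>>> play_rows --commands '[[[0,0,0.006,0,0,0,0],[0,0,0.015,0,0,0,0],[0,0,0.025,0,0,0,0],[0,0,0.03,0,0,0,0],[0,0,0.01,-0.03,0,0,0],[0,0,0,-0.035,0,0,0],[0,0,0,-0.035,0,0,0],[0,0,0,0,0,0,0]]]'

```text
time: 16.07
position: [0.6144, -0.2169, 0.1912]
eef_rot: [-3.136, 0.001, -0.013]
wrist_force: [1.1, -0.1, 1.3]
finger_gap: -0.001
```

```bash
python3 - <<'E'
from h import *
import cv2
P=[]
for n in ["top","scene"]:
  p=r.camera(n);P.append(p['img'])
  for t in ["tube_push_end","lip","tube","spray_can","grease_jar","wrench"]: print(n,t,[(np.round(k['xyz'],3),round(k['conf'],2)) for k in r.mark_of(t,p)[:1]])
plan([])
cv2.imwrite('pics/end.png',np.hstack([cv2.resize(P[0][130:240,240:400],(400,275),interpolation=2),cv2.resize(P[1][150:280,250:439],(400,275),interpolation=2)]))
E
```

```text
top tube_push_end [(array([ 0.614, -0.117,  0.095]), 0.8)]
top lip [(array([ 0.712, -0.023,  0.329]), 0.78)]
top tube [(array([0.611, 0.012, 0.095]), 0.72)]
top spray_can [(array([0.549, 0.382, 0.   ]), 0.84)]
top grease_jar [(array([0.688, 0.405, 0.002]), 0.64)]
top wrench [(array([ 0.6  , -0.49 ,  0.002]), 0.74)]
scene tube_push_end [(array([ 0.609, -0.119,  0.095]), 0.97)]
scene lip [(array([ 0.712, -0.017,  0.332]), 0.85)]
scene tube [(array([0.611, 0.012, 0.094]), 0.78)]
scene spray_can [(array([0.545, 0.387, 0.001]), 0.63)]
scene grease_jar [(array([0.687, 0.406, 0.002]), 0.8)]
scene wrench [(array([ 0.596, -0.493, -0.002]), 0.79)]
t 16.7667 p [ 0.613 -0.215  0.183] q [-0.397  0.563  1.262  0.008  1.322 -0.399] F [-1.224 -0.178 -0.159]
[[ 1.     0.    -0.002]
 [ 0.    -1.     0.01 ]
 [-0.002 -0.01  -1.   ]]
```

View pics/end.png

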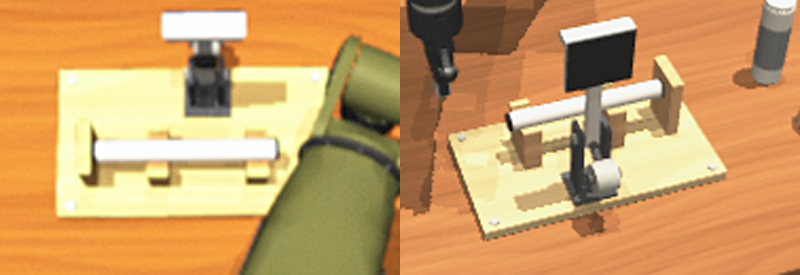

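The last picture shows the tube touching the stop: left half near (93, 150), right half near (660, 88). The plate stands raised and the gripper is clear. Handing in.

```bash
python3 -c "
from cell import r
print(r.close_job())"
```

```text
the job is handed in; nothing more can be done
None
```

The job is done and handed in at about 17 s, well inside the 48 s limit. With the fingers shut, I pushed the lip up past the balance point and the arm swung on to its stop by itself. After that I pushed the tube by its end until it stalled against the end stop, then backed the robot clear.

**Hold-down arm:** it was still raised at the last look. The lip stood straight above the hinge, at x 0.712 and z 0.33 m.

**Tube:** its centre read y = 0.012 m in both cameras, which is the home position. The push stopped moving at about 7–10 N, and the last picture shows the end touching the stop.

**Other things:** the spray can, jar and spanner are where they started, within the measuring error. The highest wrist force I read was about 10 N.

Two readings disagreed, both while the gripper was close to the thing being looked for. The wrist camera once placed the lip at the hinge. The top camera twice misplaced the tube's push end, and read it correctly once the gripper had backed off.

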